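# Turn the blue vee block over onto its seat plate

### The job

The blue vee block was left upside down on the press bed, its groove facing the bed. Turn it over (it can be rolled onto its end, let go and gripped again from the other side) and set it down on the bare steel pad of the blue seat plate with its groove facing up, centred on the pad and with the groove running along the pad's long side, ready to carry a shaft. Leave the red vee block where it stands.

Things in the scene. Friction and masses are not known exactly. Their poses are not given: they have to be found in the camera images.
- vee_block_center (a point): Centre of the loose blue vee block, 0.35 to 0.7 kg: 50 mm (own x) by 60 mm (own y) by 60 mm (own z). The two flat sides 50 mm apart (own +x, -x) are the ones to grip. A vee groove 36 mm wide, 18 mm deep with bright steel faces runs along own y in the -z face. It starts groove down (own z up, centre 30 mm over the bed); turned over, own z points down. Stands steadily on any face.
- seat_top (a point): Centre of the top of the bare steel pad, 10 mm over the bed, on the fixed blue seat plate at the robot's left. Pad 66 mm (own x) by 80 mm (own y, the long side) and flat, no rim; z up. Blue plate round it 95 by 115 mm, 6 mm high. A block seated on the pad has its centre 30 mm above this point.
- red_vee_center (a point): Centre of a red vee block of the same size (50 x 60 x 60 mm), loose, already groove up to the right of the blue one. A bystander, to be left alone. Obstacles near it that never move: the machine's level hand wheel (centre x 0.288, y -0.148; 255 mm across, 330 to 380 mm high) and, between blue block and seat, a roller shaft with bearing (x 0.43 to 0.51, y up to 0.19, up to 0.12 m high).

How it is judged:
By the outcome, as a careful person would: the job done as asked, in the order asked, and still so for the second after the job is handed in, with the robot touching nothing.
It also fails if it takes over 54 s, if anything falls off the work surface, if the arm or the gripper's body presses on something with over 40 N, if the wrist force passes 120 N, or if a joint passes its speed limit or range.

### The arm

A 6-joint arm with a two-finger parallel gripper is mounted at the origin on the work surface; the furniture and walls round the work are solid. World frame = base frame: x ahead of the robot, y to its left, z up, the work surface at z = 0. Lengths are in mm, angles in rad, forces in N, time in s.
With the tool pointing down it reaches from about 300 to 775 mm from the base axis. Payload 14.6 kg.
Tool frame: the origin (TCP) lies between the finger pads; the fingertips stand 19 mm ahead of it and the grasp point (between the pads) is the TCP (manip.tcp_to_tips is the distance from the TCP to the fingertips, in mm); x points along the fingers, z is the direction in which the jaws open and shut, and the axes are right-handed (so a half turn about x gives the same grasp; the last joint's range is limited). The gripper opens to 94 mm and grips with 3 to 60 N. Pads are 16 mm wide; open, the fingers measure 119 mm over their backs; the gripper's body (75 mm by 177 mm) begins 78 mm behind the grasp point.
Start: joints at [1.216, 0.3, 1.521, -0, 1.321, -0.067], TCP at [156.111, 527.37, 224.446] pointing down, gripper open.
Joint ranges: [-3.03, 3.03], [-0.79, 2.21], [0.23, 2.52], [-1.04, 4.18], [0, 3.07], [-2.55, 2.55]. Speed limits (rad/s): [2.22, 2.22, 2.57, 3.14, 3.14, 3.14].

### API

Orientations are given as [roll, pitch, yaw] about the fixed x, y, z axes, in that order (R = Rz(yaw) Ry(pitch) Rx(roll)).
In Python, from cell import manip gives the robot as it stands.
- The arm moves only by the tool jog_arm, never from a script. Its argument "moves" is a list that holds one entry, the list of rows, each a list of 6 numbers: the shift along the world's x, y, z in mm, then the turn, a rotation vector about the world's x, y, z in degrees. In form: [[[dx, dy, dz, wx, wy, wz], ...]]. A call has 1 to 5 rows; each row shifts and turns the pose as measured when the row begins; what a row does not reach is not made up. A row lasts 1/10 s, in which the tool goes at most 50 mm and 8.59 degrees, less where a joint would pass 70% of its speed; a pose out of reach is approached as far as the arm can. A call is refused whole if a number of a shift passes 50 or a number of a turn 8.59, either way. A call with a gripper value outside its range is refused whole. "gripper" is the opening, from -1 (shut) to 1 (fully open), set as the call begins (left out, the last holds). The fingers move at their own pace and stop on an object; "squeeze" is the grip in N (left out, the last holds). Time passes only in rows, so rows that do not move let the fingers close. It gives the time, the measured TCP pose, the force and the opening at its end, in the units of the state.
- manip.read_state(): the state, without advancing time (a new reading comes with each control period).
- manip.camera(name): name is "side" or "top"; returns (picture, depth): 400x640x3 uint8, blue, green, red; 400x640 float32, mm along the optical axis (not along the pixel's ray), 0 where there is no reading.
- manip.camera_params(name): a dict with "fx", "fy", "cx", "cy" (pixels), "rvec" (rotation vector, rad) and "tvec" (3), from world to camera coordinates, as OpenCV has them. Camera axes: x right, y down, z forward; pixel columns grow to the right and rows downward; lengths in mm; the calibration is good to about 2 mm. A picture is of the moment at which its call begins. camera_params takes no time and is no camera call.
- manip.sign_off(): hands the job in, once; it reports no verdict.
The state is a dict: "clock": time; "joints": joint angles; "qd": joint speeds; "effort": joint torques, N m; "eef_pos": TCP position; "eef_rot": TCP orientation; "wrist_force": force on the tool from outside, world axes, zero at the start; "moment": the same for the moment, N m; "finger_gap": finger opening in mm.
Only numpy, scipy, OpenCV 4.12 (cv2) and the standard library are available. Lean on these libraries where they do the work, as an engineer would, in place of code of your own. Each camera call takes 0.05 s, during which the arm holds its last target. There are 200 camera calls.

## Working session

There is one attempt and no reset: what is moved stays moved. The work goes in short steps, Python scripts to look and compute and a tool call to move; the robot and the scene stay as the last step left them, time stands still between calls to the robot, and variables do not carry over. Pictures are saved under pics/ and viewed, about 8 in all and at most 12, crops included, and the job is handed in when it is done.

Besides the shell and the picture viewer there is one more tool, called after "Emit:" as name(argument=value, ...), one argument or row to a line, values as JSON. jog_arm: Moves the arm, as the interface text tells. Its arguments: {"type":"object","properties":{"moves":{"type":"array","items":{"type":"array","items":{"type":"array","items":{"type":"number"}}}},"gripper":{"type":"number"},"squeeze":{"type":"number"}},"required":["moves"]}

```bash
ls; mkdir -p pics
cat > h.py <<'E'
import numpy as np, cv2
from cell import manip
def cam(n):
    p=manip.camera_params(n); R=cv2.Rodrigues(np.array(p["rvec"],float))[0]; t=np.array(p["tvec"],float).ravel()
    return p,R,t
def shot(n,f=None):
    im,d=manip.camera(n)
    if f: cv2.imwrite("pics/"+f,im)
    return im,d
def ray(n,u,v,z):
    p,R,t=cam(n); c=-R.T@t; r=R.T@np.array([(u-p["cx"])/p["fx"],(v-p["cy"])/p["fy"],1])
    return c+r*(z-c[2])/r[2]
def cloud(n,d):
    p,R,t=cam(n); v,u=np.indices(d.shape); d=d.astype(float)
    X=np.stack([(u-p["cx"])/p["fx"]*d,(v-p["cy"])/p["fy"]*d,d],-1)
    return (X-t)@R
E
python3 - <<'E'
from h import *
print(manip.read_state())
for n in("top","side"):
    shot(n,n+"0.png"); p,R,t=cam(n); print(n,p["fx"],-R.T@t,R[2])
E
```

```text
pics
{'clock': 0.0, 'joints': array([ 1.21637915e+00,  3.00461273e-01,  1.52159258e+00,  1.62501174e-05,
        1.32067972e+00, -6.65887208e-02]), 'qd': array([ 8.25264599e-05,  3.42402818e-05,  2.20654464e-03, -1.30157835e-03,
       -5.72864467e-04,  2.05746487e-03]), 'effort': array([ 1.09687312e-04, -5.31815422e+01, -3.52723145e+01,  7.08407722e-02,
        2.44256324e-02, -9.28071904e-05]), 'eef_pos': array([156.03829103, 527.15043442, 223.88683887]), 'eef_rot': array([ 3.06120909,  1.56965529, -1.93901238]), 'wrist_force': array([-0.60001764, -0.03746772,  0.07841336]), 'moment': array([0.03527668, 0.00288691, 0.05474041]), 'finger_gap': 93.96824222122046}
top 494.72340824419274 [ 327.42904759   83.77447586 1163.70603588] [ 0.15033205 -0.0040867  -0.98862712]
side 417.1515739082184 [1044.67214607  -11.19408242  701.90778367] [-0.66756853  0.0873534  -0.73940628]
```

View pics/top0.png

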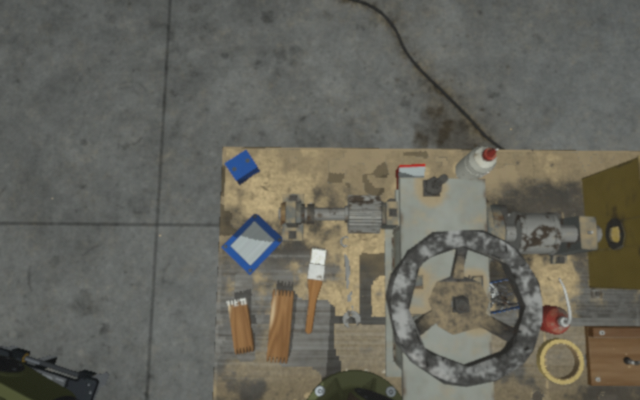

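View pics/side0.png

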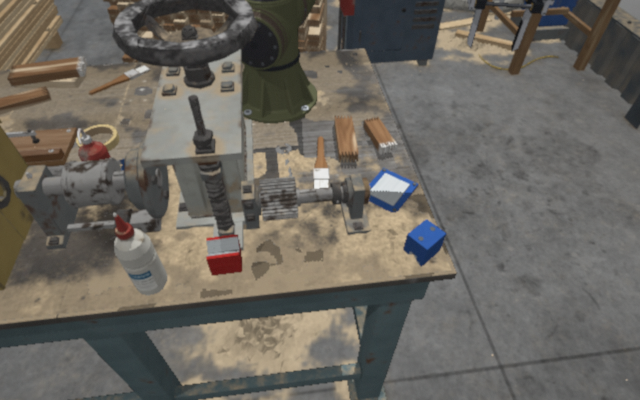

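The top view shows the blue block at (242,167), the seat plate with its pad at (252,243) and the red block at (411,171). In the side view the blue block is at (425,242), near the table corner. Next I'll measure them.

```bash
cat >> h.py <<'E'
def blue(im):
    h=cv2.cvtColor(im,cv2.COLOR_BGR2HSV); return cv2.inRange(h,(105,120,50),(128,255,255))
def rect(P):
    (c,s,a)=cv2.minAreaRect(P[:,:2].astype(np.float32)); return np.round(c,1),np.round(s,1),round(a,1)
E
python3 - <<'E'
from h import *
for n in("top","side"):
    im,d=shot(n); X=cloud(n,d); m=blue(im)
    k,l,s,c=cv2.connectedComponentsWithStats(m)
    for i in range(1,k):
        if s[i,4]<60: continue
        print(n,s[i],c[i].round(1))
        P=X[(l==i)&(d>0)]; print(' z pct',np.percentile(P[:,2],[2,50,98]).round(1),rect(P))
        for lo,hi in((50,70),(2,10)):
            Q=P[(P[:,2]>lo)&(P[:,2]<hi)]
            if len(Q)>30: print('  ',lo,len(Q),rect(Q),'z',np.median(Q[:,2]).round(1))
    # pad: bright gray region inside plate
    h=cv2.cvtColor(im,cv2.COLOR_BGR2HSV); g=cv2.inRange(h,(0,0,130),(180,45,255))
    k,l,s,c=cv2.connectedComponentsWithStats(g)
    for i in range(1,k):
        P=X[(l==i)&(d>0)]
        if len(P)>100 and 200<np.median(P[:,1])<450 and 250<np.median(P[:,0])<560:
            print(n,'pad?',s[i],rect(P),np.median(P[:,2]))
            cs=max(cv2.findContours((l==i).astype(np.uint8),0,2)[0],key=len).reshape(-1,2)
            print('   ray',rect(np.array([ray(n,u,v,10) for u,v in cs])))
    # contour on plane: top face of block and plate
    for cc in cv2.findContours(m,0,2)[0]:
        if cv2.contourArea(cc)>150:
            for z in(6,60): print(n,'contour z',z,rect(np.array([ray(n,u,v,z) for u,v in cc.reshape(-1,2)])))
im,d=shot("top"); cv2.imwrite("pics/c.png",cv2.resize(im[140:290,210:310],None,fx=4,fy=4,interpolation=2))
E
```

```text
top [226 151  32  31 548] [241.7 166.3]
 z pct [30.4 58.9 63.4] (array([579.2, 262.7]), array([49.5, 56.3]), 32.7)
   50 494 (array([579.2, 262.7]), array([49.5, 56.3]), 32.7) z 59.1
top [222 216  59  58 746] [252.  244.7]
 z pct [0.4 5.3 9.7] (array([405.3, 238.7]), array([ 92.5, 111.6]), 46.1)
   2 670 (array([405.4, 238.7]), array([ 92.7, 111.3]), 46.4) z 5.5
top pad? [231 235  41  30 632] (array([404.3, 240. ]), array([64.5, 71.5]), 46.7) 9.229044181903825
   ray (array([404.3, 239.7]), array([63.2, 71.4]), 46.3)
top pad? [226 298  21   9 106] (array([271.3, 269.8]), array([14.2, 46.3]), 8.6) 23.414412013178577
   ray (array([270.8, 271.2]), array([14.3, 45.8]), 8.5)
top contour z 6 (array([405.3, 238.4]), array([ 91.9, 111. ]), 46.3)
top contour z 60 (array([401.7, 231.2]), array([ 87.6, 105.8]), 46.3)
top contour z 6 (array([589., 269.]), array([58.4, 58.8]), 35.2)
top contour z 60 (array([576.8, 260.3]), array([55.7, 56. ]), 35.2)
side [550   0  27  10 147] [564.7   3. ]
 z pct [-650.7 -617.1 -587.7] (array([-1895.2,  2230.4]), array([204.2,  58.5]), 86.6)
side [539  15  28  1
[... 521 characters left out ...]
304.2, 213.4]), array([80.2, 44.4]), 5.9) 2.298508627650541
   ray (array([312.4, 210.2]), array([78.9, 44.1]), 3.3)
side pad? [370 173  39  20 471] (array([422.7, 219.6]), array([ 67.2, 139.8]), 46.1) 9.180836956659746
   ray (array([403.6, 239.2]), array([65.7, 72.5]), 45.9)
side contour z 6 (array([559.3, 272.9]), array([ 66.4, 103.1]), 37.4)
side contour z 60 (array([596.9, 250.8]), array([61.2, 95.1]), 37.4)
side contour z 6 (array([406.4, 236.9]), array([ 93.2, 110.7]), 46.5)
side contour z 60 (array([456. , 217.7]), array([ 86. , 102.1]), 46.5)
side contour z 6 (array([-370.3, 1044.9]), array([ 70.5, 121.6]), 0.8)
side contour z 60 (array([-260.5,  962.9]), array([ 65. , 112.1]), 0.8)
```

View pics/c.png

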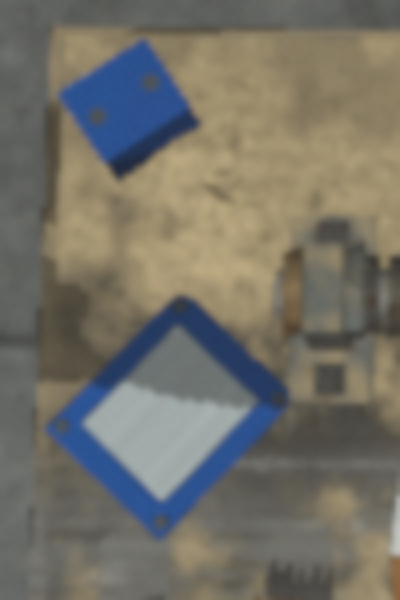

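The crop shows the block's groove axis (long side) running down-left in the picture, and so does the pad's long side, whose upper half is in shadow. Measured positions:
- **Block:** centre (580.5, 262), grip axis at 33.6°.
- **Pad:** centre (405, 239), short axis at 46.4°.

The plan is to grip with the hand leaning 45° to the right, roll 90° about the grip axis, set down, and swing the open hand back. Then I repeat the roll and place on the pad.

```bash
cat >> h.py <<'E'
from scipy.spatial.transform import Rotation as Ro
def tgt(lean,yaw,s):
    """yaw: grip axis angle (deg); lean: hand leans toward yaw+90 side; s=+-1 jaw sign"""
    y,l=np.radians([yaw,lean]); u=np.array([np.cos(y),np.sin(y),0]); v=np.array([-np.sin(y),np.cos(y),0])
    a=-(np.cos(l)*np.array([0,0,1])+np.sin(l)*v); z=s*u
    return np.column_stack([a,np.cross(z,a),z])
def rem(pos,lean,yaw,s=1):
    S=manip.read_state(); C=Ro.from_euler('xyz',S["eef_rot"])
    w=(Ro.from_matrix(tgt(lean,yaw,s))*C.inv()).as_rotvec(degrees=True)
    print('t',round(S["clock"],2),'pos',S["eef_pos"].round(1),'gap',S["finger_gap"].round(1),'F',S["wrist_force"].round(1),'j',S["joints"].round(2))
    print('shift',(np.array(pos)-S["eef_pos"]).round(1),'rot',w.round(2),'rows',np.ceil(abs(w).max()/8.5))
E
python3 - <<'E'
from h import *
for s in(1,-1): rem((580.5,262,180),0,33.6,s)
rem((580.5,262,180),-45,33.6,1);rem((580.5,262,180),-45,33.6,-1)
E
```

```text
Traceback (most recent call last):
  File "h.py", line 30, in rem
    print('t',round(S["clock"],2),'pos',S["eef_pos"].round(1),'gap',S["finger_gap"].round(1),'F',S["wrist_force"].round(1),'j',S["joints"].round(2))
                                                                    ^^^^^^^^^^^^^^^^^^^^^
AttributeError: 'float' object has no attribute 'round'
```

```bash
sed -i 's/S\["finger_gap"\].round(1)/round(S["finger_gap"],1)/' h.py
python3 - <<'E'
from h import *
for s in(1,-1): rem((580.5,262,180),0,33.6,s)
rem((580.5,262,180),-45,33.6,1);rem((580.5,262,180),-45,33.6,-1)
E
```

```text
t 0.25 pos [156.1 527.3 224.2] gap 94.2 F [-0.3  0.6  0.7] j [ 1.22  0.3   1.52 -0.    1.32 -0.07]
shift [ 424.4 -265.3  -44.2] rot [ 3.000e-02 -2.000e-02 -3.991e+01] rows 5.0
t 0.25 pos [156.1 527.3 224.2] gap 94.2 F [-0.3  0.6  0.7] j [ 1.22  0.3   1.52 -0.    1.32 -0.07]
shift [ 424.4 -265.3  -44.2] rot [3.0000e-02 3.0000e-02 1.4009e+02] rows 17.0
t 0.25 pos [156.1 527.3 224.2] gap 94.2 F [-0.3  0.6  0.7] j [ 1.22  0.3   1.52 -0.    1.32 -0.07]
shift [ 424.4 -265.3  -44.2] rot [ 27.28  36.89 -37.82] rows 5.0
t 0.25 pos [156.1 527.3 224.2] gap 94.2 F [-0.3  0.6  0.7] j [ 1.22  0.3   1.52 -0.    1.32 -0.07]
shift [ 424.4 -265.3  -44.2] rot [ 46.49 -34.28 131.09] rows 16.0
```

Emit:
jog_arm(
  moves=[
    [[42,-26,0,2.7,3.7,-3.8],[42,-26,0,2.7,3.7,-3.8],[42,-26,0,2.7,3.7,-3.8],[42,-26,0,2.7,3.7,-3.8],[42,-26,0,2.7,3.7,-3.8]],
  ],
  gripper=1,
  squeeze=40,
)

```text
clock: 0.75
eef_pos: [363.7, 397.5, 225.1]
eef_rot: [1.377, 1.159, 2.329]
wrist_force: [0.4, 1.6, 0.5]
finger_gap: 94.0
```

Emit:
jog_arm(
  moves=[
    [[42,-26,0,2.7,3.7,-3.8],[42,-26,0,2.7,3.7,-3.8],[42,-26,0,2.7,3.7,-3.8],[42,-26,0,2.7,3.7,-3.8],[42,-26,0,2.7,3.7,-3.8]],
  ],
)

```text
clock: 1.25
eef_pos: [575.4, 263.9, 226.4]
eef_rot: [1.564, 0.759, 2.134]
wrist_force: [0.2, 1.9, 0.0]
finger_gap: 94.4
```

Run:
```python
from h import *
rem((580.5,262,180),-45,33.6)
```

```text
t 1.25 pos [575.4 263.9 226.4] gap 94.4 F [0.2 1.9 0. ] j [ 0.11  0.66  1.18  0.72  1.7  -0.52]
shift [  5.1  -1.9 -46.4] rot [-1.44 -0.6   1.06] rows 1.0
```

Emit:
jog_arm(
  moves=[
    [[5,-2,-46,-1.4,-0.6,1.1],[0,0,-40,0,0,0],[0,0,-40,0,0,0],[0,0,-30,0,0,0],[0,0,0,0,0,0]],
  ],
)

```text
clock: 1.75
eef_pos: [585.0, 254.3, 61.3]
eef_rot: [1.575, 0.783, 2.149]
wrist_force: [-0.3, 0.4, 0.6]
finger_gap: 94.4
```

Run:
```python
from h import *
rem((580.5,262,31),-45,33.6)
im,d=shot("side"); cv2.imwrite("pics/s1.png",cv2.resize(im[130:330,330:530],None,fx=2.5,fy=2.5,interpolation=2))
im,d=shot("top"); cv2.imwrite("pics/t1.png",cv2.resize(im[110:290,190:350],None,fx=3,fy=3,interpolation=2))
```

```text
t 1.75 pos [585.  254.3  61.3] gap 94.4 F [-0.3  0.4  0.6] j [ 0.1   0.86  1.23  0.68  1.5  -0.69]
shift [ -4.5   7.7 -30.3] rot [-0.03 -0.24  0.68] rows 1.0
```

View pics/s1.png

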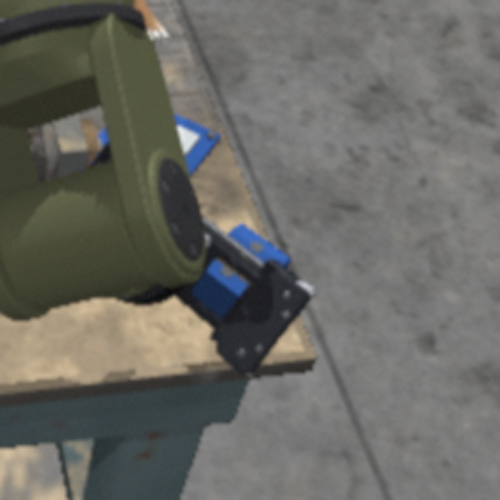

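The fingers straddle the blue block, which is at about (235,270) in the crop, and nothing is touching. I'll go down the rest and close.

Emit:
jog_arm(
  moves=[
    [[-4.5,7.7,-22,0,0,0.6],[0,0,-8,0,0,0],[0,0,0,0,0,0]],
  ],
)

```text
clock: 2.15
eef_pos: [583.9, 263.6, 39.1]
eef_rot: [1.557, 0.788, 2.148]
wrist_force: [0.7, 0.3, 0.5]
finger_gap: 93.8
```

Run:
```python
from h import *
rem((580.5,262,31),-45,33.6)
```

```text
t 2.15 pos [583.9 263.6  39.1] gap 93.8 F [0.7 0.3 0.5] j [ 0.11  0.89  1.23  0.69  1.47 -0.71]
shift [-3.4 -1.6 -8.1] rot [-0.17  0.55 -0.  ] rows 1.0
```

Emit:
jog_arm(
  moves=[
    [[-3.4,-1.6,-8,0,0.5,0],[0,0,0,0,0,0]],
  ],
)

```text
clock: 2.35
eef_pos: [580.6, 262.1, 31.6]
eef_rot: [1.567, 0.784, 2.155]
wrist_force: [0.3, -0.5, 0.1]
finger_gap: 93.8
```

Emit:
jog_arm(
  moves=[
    [[0,0,0,0,0,0],[0,0,0,0,0,0],[0,0,0,0,0,0],[0,0,0,0,0,0],[0,0,0,0,0,0]],
  ],
  gripper=-1,
)

```text
clock: 2.85
eef_pos: [581.4, 261.8, 33.0]
eef_rot: [1.564, 0.784, 2.152]
wrist_force: [-0.2, -0.5, 0.2]
finger_gap: 57.3
```

Emit:
jog_arm(
  moves=[
    [[0,0,0,0,0,0],[0,0,0,0,0,0],[0,0,0,0,0,0]],
  ],
)

```text
clock: 3.15
eef_pos: [581.6, 261.9, 33.2]
eef_rot: [1.563, 0.785, 2.151]
wrist_force: [0.3, -0.3, 0.8]
finger_gap: 49.6
```

Run:
```python
from h import *
rem((580.5,262,31),-45,33.6)
```

```text
t 3.15 pos [581.6 261.9  33.2] gap 49.6 F [ 0.3 -0.3  0.8] j [ 0.11  0.9   1.24  0.69  1.46 -0.72]
shift [-1.1  0.1 -2.2] rot [-0.2   0.23  0.03] rows 1.0
```

Emit:
jog_arm(
  moves=[
    [[0,0,30,0,0,0],[0,0,40,0,0,0],[-2,-2,0,-6.8,-4.5,0],[-2,-2,0,-6.8,-4.5,0],[-2,-2,0,-6.8,-4.5,0]],
  ],
)

```text
clock: 3.65
eef_pos: [574.9, 252.1, 100.2]
eef_rot: [1.575, 1.222, 2.155]
wrist_force: [-0.1, 0.3, -5.1]
finger_gap: 49.5
```

Emit:
jog_arm(
  moves=[
    [[-2,-2,0,-6.8,-4.5,0],[-2,-2,0,-6.8,-4.5,0],[0,0,0,-6.8,-4.5,0],[0,0,0,-6.8,-4.5,0],[0,0,0,-6.8,-4.5,0]],
  ],
)

```text
clock: 4.15
eef_pos: [571.1, 247.4, 102.3]
eef_rot: [-1.548, 1.179, -0.967]
wrist_force: [-0.1, -0.3, -4.8]
finger_gap: 50.3
```

Emit:
jog_arm(
  moves=[
    [[0,0,0,-6.8,-4.5,0],[0,0,0,-6.8,-4.5,0],[0,0,0,-6.8,-4.5,0],[0,0,0,0,0,0]],
  ],
)

```text
clock: 4.55
eef_pos: [568.7, 250.0, 100.5]
eef_rot: [-1.56, 0.734, -0.97]
wrist_force: [-0.6, 0.1, -4.6]
finger_gap: 49.7
```

Run:
```python
from h import *
rem((572,253,33),45,33.6)
```

```text
t 4.55 pos [568.7 250.  100.5] gap 49.7 F [-0.6  0.1 -4.6] j [ 0.66  0.67  1.49 -0.91  1.23  0.5 ]
shift [  3.3   3.  -67.5] rot [ 2.2   2.02 -0.39] rows 1.0
```

Emit:
jog_arm(
  moves=[
    [[1.5,1.5,-35,2.2,2,-0.4],[1,1,-25,0,0,0],[0,0,0,0,0,0]],
  ],
)

```text
clock: 4.85
eef_pos: [570.9, 253.1, 38.3]
eef_rot: [-1.571, 0.801, -0.986]
wrist_force: [0.2, 0.5, -5.2]
finger_gap: 49.6
```

Run:
```python
from h import *
rem((572,253,32),45,33.6)
im,d=shot("side"); cv2.imwrite("pics/s2.png",cv2.resize(im[130:330,330:530],None,fx=2.5,fy=2.5,interpolation=2))
```

```text
t 4.85 pos [570.9 253.1  38.3] gap 49.6 F [ 0.2  0.5 -5.2] j [ 0.64  0.76  1.48 -0.87  1.14  0.53]
shift [ 1.1 -0.1 -6.3] rot [-0.73 -0.5   0.09] rows 1.0
```

View pics/s2.png

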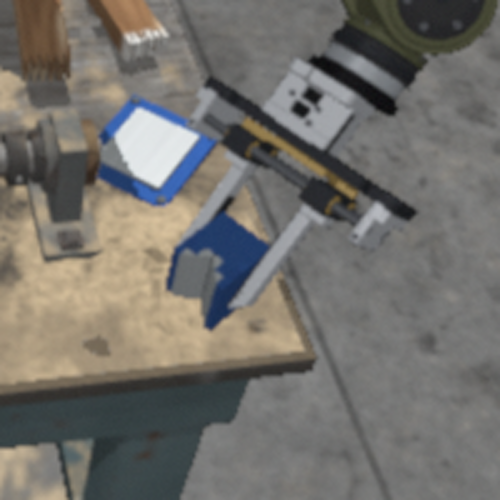

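The crop shows the block on its end just above the bed, with the bright groove at (195,275) facing the camera. One more roll in the same direction will bring it up. I'll lower to contact.

Emit:
jog_arm(
  moves=[
    [[1,0,-4,-0.7,-0.5,0],[0,0,-2,0,0,0],[0,0,0,0,0,0]],
  ],
)

```text
clock: 5.2
eef_pos: [574.1, 253.3, 37.6]
eef_rot: [-1.561, 0.787, -0.981]
wrist_force: [-0.3, -0.3, -5.0]
finger_gap: 49.7
```

Emit:
jog_arm(
  moves=[
    [[0,0,-2,0,0,0],[0,0,-1,0,0,0]],
  ],
)

```text
clock: 5.4
eef_pos: [574.6, 253.6, 35.8]
eef_rot: [-1.558, 0.788, -0.979]
wrist_force: [-0.1, -0.1, -4.5]
finger_gap: 50.1
```

Run:
```python
from h import *
rem((572,253,30),45,33.6)
```

```text
t 5.4 pos [574.6 253.6  35.8] gap 50.1 F [-0.1 -0.1 -4.5] j [ 0.64  0.77  1.47 -0.88  1.14  0.55]
shift [-2.6 -0.6 -5.8] rot [-0.4   0.34  0.2 ] rows 1.0
```

Emit:
jog_arm(
  moves=[
    [[-2,0,-3,-0.4,0.3,0.2],[0,0,-2,0,0,0]],
  ],
)

```text
clock: 5.6
eef_pos: [572.5, 253.8, 32.2]
eef_rot: [-1.57, 0.783, -0.984]
wrist_force: [-15.8, -0.5, 21.3]
finger_gap: 50.1
```

Emit:
jog_arm(
  moves=[
    [[0,0,-2,0,0,0]],
  ],
)

```text
clock: 5.7
eef_pos: [572.5, 253.8, 32.3]
eef_rot: [-1.569, 0.781, -0.985]
wrist_force: [-14.2, -2.8, 24.1]
finger_gap: 50.1
```

Emit:
jog_arm(
  moves=[
    [[0,0,-2,0,0,0]],
  ],
)

```text
clock: 5.8
eef_pos: [572.5, 253.9, 32.3]
eef_rot: [-1.569, 0.778, -0.985]
wrist_force: [-12.5, -1.4, 18.3]
finger_gap: 49.7
```

Emit:
jog_arm(
  moves=[
    [[0,0,0,0,0,0],[0,0,0,0,0,0],[0,0,0,0,0,0],[0,0,0,0,0,0],[0,0,0,0,0,0]],
  ],
  gripper=1,
)

```text
clock: 6.3
eef_pos: [573.0, 254.4, 33.7]
eef_rot: [-1.567, 0.777, -0.982]
wrist_force: [0.5, 0.3, 0.5]
finger_gap: 86.3
```

Emit:
jog_arm(
  moves=[
    [[0,0,0,0,0,0],[0,0,0,0,0,0],[0,0,0,0,0,0]],
  ],
)

```text
clock: 6.6
eef_pos: [573.0, 254.3, 33.5]
eef_rot: [-1.567, 0.777, -0.983]
wrist_force: [0.5, 0.5, 0.1]
finger_gap: 94.2
```

Run:
```python
from h import *
rem((574,251,33),-45,33.6)
```

```text
t 6.6 pos [573.  254.3  33.5] gap 94.2 F [0.5 0.5 0.1] j [ 0.65  0.78  1.47 -0.89  1.15  0.56]
shift [ 1.  -3.3 -0.5] rot [75.33 50.15  0.16] rows 9.0
```

Emit:
jog_arm(
  moves=[
    [[0,0,5,6.8,4.5,0],[0,0,1,6.8,4.5,0],[0,0,0,6.8,4.5,0],[0,0,0,6.8,4.5,0]],
  ],
)

```text
clock: 7.0
eef_pos: [571.4, 257.8, 38.5]
eef_rot: [-1.54, 1.362, -0.949]
wrist_force: [-0.6, -0.7, -0.4]
finger_gap: 93.6
```

Emit:
jog_arm(
  moves=[
    [[0,-1,0,6.8,4.5,0],[0,-1,0,6.8,4.5,0],[0,0,0,6.8,4.5,0],[0,0,0,6.8,4.5,0]],
  ],
)

```text
clock: 7.4
eef_pos: [573.7, 257.0, 43.2]
eef_rot: [1.51, 1.186, 2.1]
wrist_force: [-0.4, 0.9, -1.2]
finger_gap: 93.8
```

Run:
```python
from h import *
rem((574,251,33),-45,33.6)
```

```text
t 7.4 pos [573.7 257.   43.2] gap 93.8 F [-0.4  0.9 -1.2] j [ 0.22  0.72  1.38  0.39  1.19 -0.55]
shift [  0.3  -6.  -10.2] rot [18.46 13.81  0.28] rows 3.0
```

Emit:
jog_arm(
  moves=[
    [[0,-2,-2,6.8,5,0],[0,-2,-2,6.8,5,0],[0,-1,-2,6.8,4.6,0.3],[0,0,-2,6,4,0],[0,0,0,0,0,0]],
  ],
)

```text
clock: 7.9
eef_pos: [576.0, 248.8, 36.0]
eef_rot: [1.557, 0.602, 2.141]
wrist_force: [-0.6, 0.2, -0.0]
finger_gap: 93.8
```

Run:
```python
from h import *
rem((574,251,31),-55,33.6)
```

```text
t 7.9 pos [576.  248.8  36. ] gap 93.8 F [-0.6  0.2 -0. ] j [ 0.05  0.95  1.22  0.8   1.58 -0.79]
shift [-2.   2.2 -5. ] rot [-0.76  0.27  0.49] rows 1.0
```

Emit:
jog_arm(
  moves=[
    [[-2,2.2,-5,-0.8,0.3,0.5],[0,0,-1,0,0,0]],
  ],
)

```text
clock: 8.1
eef_pos: [574.0, 251.4, 29.6]
eef_rot: [1.573, 0.619, 2.16]
wrist_force: [0.4, 0.1, -0.1]
finger_gap: 94.2
```

Emit:
jog_arm(
  moves=[
    [[0,0,-0.5,0,0,0],[0,0,0,0,0,0],[0,0,0,0,0,0],[0,0,0,0,0,0],[0,0,0,0,0,0]],
  ],
  gripper=-1,
)

```text
clock: 8.6
eef_pos: [574.0, 253.8, 32.0]
eef_rot: [1.568, 0.626, 2.161]
wrist_force: [-0.6, 0.1, 0.0]
finger_gap: 57.4
```

Emit:
jog_arm(
  moves=[
    [[0,0,0,0,0,0],[0,0,0,0,0,0],[0,0,0,0,0,0]],
  ],
)

```text
clock: 8.9
eef_pos: [573.9, 253.7, 32.1]
eef_rot: [1.568, 0.626, 2.161]
wrist_force: [0.0, -0.3, -0.6]
finger_gap: 49.6
```

Run:
```python
from h import *
rem((574,251,31),-55,33.6)
```

```text
t 8.9 pos [573.9 253.7  32.1] gap 49.6 F [ 0.  -0.3 -0.6] j [ 0.07  0.95  1.22  0.78  1.57 -0.78]
shift [ 0.1 -2.7 -1.1] rot [ 0.67  0.6  -0.3 ] rows 1.0
```

Emit:
jog_arm(
  moves=[
    [[0,0,35,0,0,0],[0,0,45,0,0,0],[0,0,20,-6.8,-4.5,0],[0,0,0,-6.8,-4.5,0],[0,0,0,-6.8,-4.5,0]],
  ],
)

```text
clock: 9.4
eef_pos: [573.3, 249.9, 129.2]
eef_rot: [1.587, 1.063, 2.166]
wrist_force: [-0.6, 0.0, -6.0]
finger_gap: 49.7
```

Emit:
jog_arm(
  moves=[
    [[0,0,0,-6.8,-4.5,0],[0,0,0,-6.8,-4.5,0],[0,0,0,-6.8,-4.5,0],[0,0,0,-6.8,-4.5,0],[0,0,0,-6.8,-4.5,0]],
  ],
)

```text
clock: 9.9
eef_pos: [574.5, 248.8, 131.4]
eef_rot: [-1.553, 1.337, -0.975]
wrist_force: [-0.5, -1.2, -5.7]
finger_gap: 49.8
```

Emit:
jog_arm(
  moves=[
    [[0,0,0,-6.8,-4.5,0],[0,0,0,-6.8,-4.5,0],[-10,0,0,-6.8,-4.5,0],[0,0,0,0,0,0]],
  ],
)

```text
clock: 10.3
eef_pos: [562.3, 250.9, 130.0]
eef_rot: [-1.56, 0.89, -0.976]
wrist_force: [0.4, 0.4, -5.6]
finger_gap: 49.9
```

Run:
```python
from h import *
rem((403.5,240,110),35.9,46.5)
```

```text
t 10.3 pos [562.3 250.9 130. ] gap 49.9 F [ 0.4  0.4 -5.6] j [ 0.62  0.58  1.49 -0.74  1.2   0.36]
shift [-158.8  -10.9  -20. ] rot [ 2.15  2.31 12.9 ] rows 2.0
```

Emit:
jog_arm(
  moves=[
    [[-40,-3,0,0.6,0.6,3.2],[-40,-3,0,0.6,0.6,3.2],[-40,-3,0,0.5,0.6,3.2],[-38,-2,-20,0.5,0.5,3.2],[0,0,0,0,0,0]],
  ],
)

```text
clock: 10.8
eef_pos: [397.8, 238.0, 105.5]
eef_rot: [-1.577, 0.959, -0.761]
wrist_force: [-0.2, 0.3, -4.1]
finger_gap: 49.7
```

Run:
```python
from h import *
rem((403.5,240,60),35.9,46.5)
im,d=shot("side"); cv2.imwrite("pics/s3.png",cv2.resize(im[100:300,300:500],None,fx=2.5,fy=2.5,interpolation=2))
```

```text
t 10.8 pos [397.8 238.  105.5] gap 49.7 F [-0.2  0.3 -4.1] j [ 0.77  0.3   1.96 -0.75  1.01  0.41]
shift [  5.7   2.  -45.5] rot [-0.44 -0.77 -0.19] rows 1.0
```

View pics/s3.png

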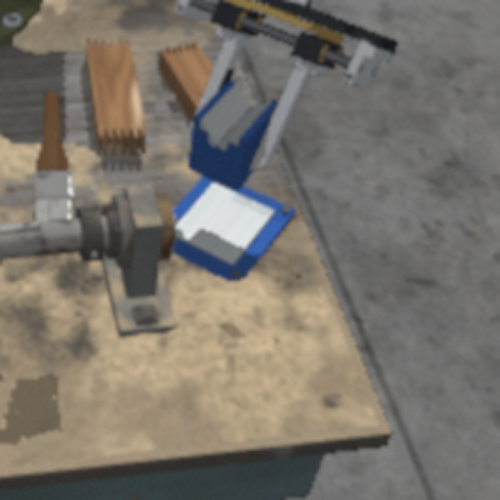

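The block hangs groove up above the pad, groove at (232,115) and pad at (228,220) in the crop. I'll lower it and measure just above contact.

Emit:
jog_arm(
  moves=[
    [[5.7,2,-25,-0.4,-0.8,-0.2],[0,0,-25,0,0,0],[0,0,-8,0,0,0]],
  ],
)

```text
clock: 11.15
eef_pos: [409.8, 243.0, 50.7]
eef_rot: [-1.548, 0.946, -0.746]
wrist_force: [0.0, -0.5, -4.1]
finger_gap: 49.3
```

Run:
```python
from h import *
rem((403.5,240,38),35.9,46.5)
u=np.array([np.cos(np.radians(46.5)),np.sin(np.radians(46.5))]); v=np.array([-u[1],u[0]])
for n in("top","side"):
    im,d=shot(n); X=cloud(n,d); m=blue(im)>0
    P=X[m&(d>0)]; P=P[(np.hypot(P[:,0]-405,P[:,1]-238)<70)]
    T=P[P[:,2]>55]; print(n,len(T),'ztop',np.percentile(T[:,2],[50,95]).round(1))
    for nm,A in(("block",T[T[:,2]>np.percentile(T[:,2],40)]),("plate",P[P[:,2]<9])):
        A=A[:,:2]-[405.4,238.1]; print(nm,len(A),'u',np.percentile(A@u,[1,99]).round(1),'v',np.percentile(A@v,[1,99]).round(1),rect(A))
    cv2.imwrite("pics/%s4.png"%n,cv2.resize(im[150:300,180:330] if n=="top" else im[120:260,320:460],None,fx=3.5,fy=3.5,interpolation=2))
a,b=[cv2.imread("pics/%s4.png"%n) for n in("top","side")]; b=cv2.resize(b,(a.shape[1],a.shape[0]))
cv2.imwrite("pics/both4.png",cv2.resize(np.hstack([a,b]),(800,400)))
```

```text
t 11.15 pos [409.8 243.   50.7] gap 49.3 F [ 0.  -0.5 -4.1] j [ 0.77  0.43  1.95 -0.83  0.91  0.54]
shift [ -6.3  -3.  -12.7] rot [-0.64  0.45  0.3 ] rows 1.0
top 133 ztop [ 82.1 139.7]
block 80 u [-20.1  30.7] v [-29.4  38.3] (array([-0.5,  7.4]), array([52.6, 70.4]), 48.1)
plate 429 u [-45.3  44.4] v [-55.   55.9] (array([-0.5,  0.8]), array([ 91.2, 111.5]), 47.6)
side 217 ztop [71.4 82.9]
block 130 u [-20.6  29.3] v [-35.   21.9] (array([ 6.9, -0.8]), array([50.2, 59.5]), 46.9)
plate 344 u [-44.9  45.9] v [-56.3  50.6] (array([ 2.8, -1.7]), array([ 94. , 109.3]), 49.3)
```

View pics/both4.png

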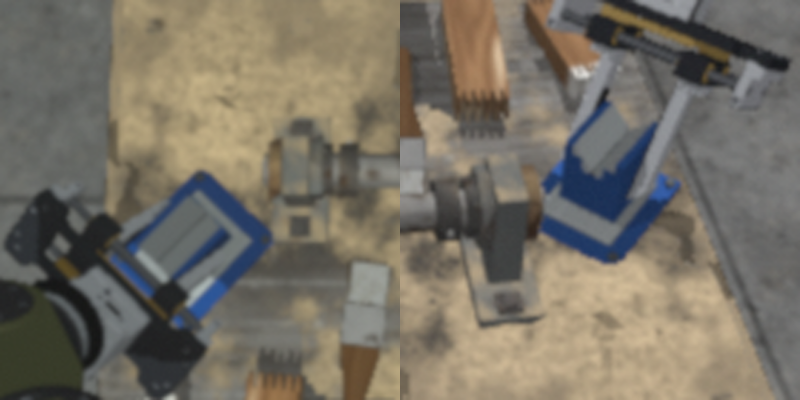

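Both views show the block upright with its groove up just over the pad, a few mm off in x. I'll correct that, lower to contact and release, then measure with the hand clear.

Emit:
jog_arm(
  moves=[
    [[-6.3,-3,-4,-0.6,0.4,0.3],[0,0,-3,0,0,0],[0,0,0,0,0,0]],
  ],
)

```text
clock: 11.55
eef_pos: [404.5, 240.4, 46.4]
eef_rot: [-1.565, 0.944, -0.755]
wrist_force: [-0.5, -0.6, -4.2]
finger_gap: 49.7
```

Run:
```python
from h import *
rem((403.5,240,38),35.9,46.5)
```

```text
t 11.55 pos [404.5 240.4  46.4] gap 49.7 F [-0.5 -0.6 -4.2] j [ 0.77  0.43  1.96 -0.83  0.91  0.55]
shift [-1.  -0.4 -8.4] rot [-0.11  0.16  0.03] rows 1.0
```

Emit:
jog_arm(
  moves=[
    [[-1,-0.5,-3,0,0,0],[0,0,-2,0,0,0]],
  ],
)

```text
clock: 11.75
eef_pos: [403.8, 240.3, 42.2]
eef_rot: [-1.562, 0.943, -0.752]
wrist_force: [0.1, 0.4, -5.3]
finger_gap: 49.6
```

Emit:
jog_arm(
  moves=[
    [[0,0,-2,0,0,0]],
  ],
)

```text
clock: 11.85
eef_pos: [403.9, 240.4, 40.2]
eef_rot: [-1.561, 0.943, -0.752]
wrist_force: [-0.2, 0.7, -3.9]
finger_gap: 49.7
```

Emit:
jog_arm(
  moves=[
    [[0,0,-2,0,0,0]],
  ],
)

```text
clock: 11.95
eef_pos: [403.9, 240.5, 38.1]
eef_rot: [-1.561, 0.943, -0.751]
wrist_force: [-1.6, 1.9, 3.5]
finger_gap: 49.6
```

Emit:
jog_arm(
  moves=[
    [[0,0,-0.5,0,0,0]],
  ],
)

```text
clock: 12.05
eef_pos: [404.0, 240.5, 38.0]
eef_rot: [-1.561, 0.943, -0.752]
wrist_force: [-10.1, 1.1, 16.3]
finger_gap: 49.7
```

Emit:
jog_arm(
  moves=[
    [[0,0,0,0,0,0],[0,0,0,0,0,0],[0,0,0,0,0,0],[0,0,0,0,0,0],[0,0,0,0,0,0]],
  ],
  gripper=1,
)

```text
clock: 12.55
eef_pos: [404.8, 241.0, 38.9]
eef_rot: [-1.558, 0.941, -0.749]
wrist_force: [0.6, -0.9, 0.9]
finger_gap: 86.4
```

Emit:
jog_arm(
  moves=[
    [[0,0,0,0,0,0],[0,0,0,0,0,0],[0,0,0,0,0,0]],
  ],
)

```text
clock: 12.85
eef_pos: [404.8, 241.0, 38.9]
eef_rot: [-1.558, 0.941, -0.749]
wrist_force: [0.1, -0.2, -0.6]
finger_gap: 93.9
```

Emit:
jog_arm(
  moves=[
    [[-10,9,19,0,0,0],[-16,15,31,0,0,0],[-16,15,31,0,0,0],[-16,15,31,0,0,0],[-16,15,31,0,0,0]],
  ],
)

```text
clock: 13.35
eef_pos: [327.2, 308.5, 183.1]
eef_rot: [-1.574, 0.943, -0.765]
wrist_force: [0.8, -0.1, 0.2]
finger_gap: 94.3
```

Emit:
jog_arm(
  moves=[
    [[-25,25,30,0,0,0],[-25,25,30,0,0,0],[-25,25,30,0,0,0],[-25,25,20,0,0,0],[0,0,0,0,0,0]],
  ],
)

```text
clock: 13.85
eef_pos: [220.9, 412.9, 302.0]
eef_rot: [-1.564, 0.947, -0.756]
wrist_force: [-0.0, -0.5, -0.8]
finger_gap: 94.0
```

Run:
```python
from h import *
rem((403.5,240,38),35.9,46.5)
u=np.array([np.cos(np.radians(46.5)),np.sin(np.radians(46.5))]); v=np.array([-u[1],u[0]])
for n in("top","side"):
    im,d=shot(n); X=cloud(n,d); b=blue(im)>0
    near=(d>0)&(np.hypot(X[...,0]-405,X[...,1]-238)<75)
    for nm,M in(("top z>66",near&b&(X[...,2]>66)&(X[...,2]<76)),("all z>64 any colour",near&(X[...,2]>64)&(X[...,2]<76)),("plate",near&b&(X[...,2]<9))):
        A=X[M]; A,z=A[:,:2]-[405.4,238.1],A[:,2]
        if len(A)>10: print(n,nm,len(A),'z',np.median(z).round(1),'u',np.percentile(A@u,[1,99]).round(1),'v',np.percentile(A@v,[1,99]).round(1),rect(A))
    cv2.imwrite("pics/%s5.png"%n,cv2.resize(im[150:300,180:330] if n=="top" else im[120:270,310:460],(400,400),interpolation=2))
cv2.imwrite("pics/both5.png",np.hstack([cv2.imread("pics/%s5.png"%n) for n in("top","side")]))
```

```text
t 13.85 pos [220.9 412.9 302. ] gap 94.0 F [-0.  -0.5 -0.8] j [ 1.28  0.22  1.55 -0.55  1.67  0.5 ]
shift [ 182.6 -172.9 -264. ] rot [-0.26  0.05  0.12] rows 1.0
top top z>66 118 z 69.8 u [-24.2  25.4] v [-27.3  28. ] (array([-0.1,  0.9]), array([49.6, 58.3]), 46.5)
top all z>64 any colour 305 z 68.3 u [-24.2  25.4] v [-27.4  29.9] (array([-0. ,  1.1]), array([49.9, 58.7]), 46.5)
top plate 672 z 5.2 u [-45.5  45.1] v [-54.   54.4] (array([-0.5,  0.4]), array([ 92.3, 111.5]), 47.0)
side top z>66 87 z 69.1 u [-24.7  23.6] v [-31.   27.3] (array([ 0.9, -2.1]), array([48.9, 60. ]), 46.3)
side all z>64 any colour 238 z 68.0 u [-26.2  24. ] v [-32.2  27.4] (array([ 0.7, -2.4]), array([51. , 61.3]), 46.4)
side plate 335 z 5.1 u [-44.8  45.7] v [-56.4  52.2] (array([ 1.3, -0.7]), array([ 92.9, 110.7]), 45.8)
```

View pics/both5.png

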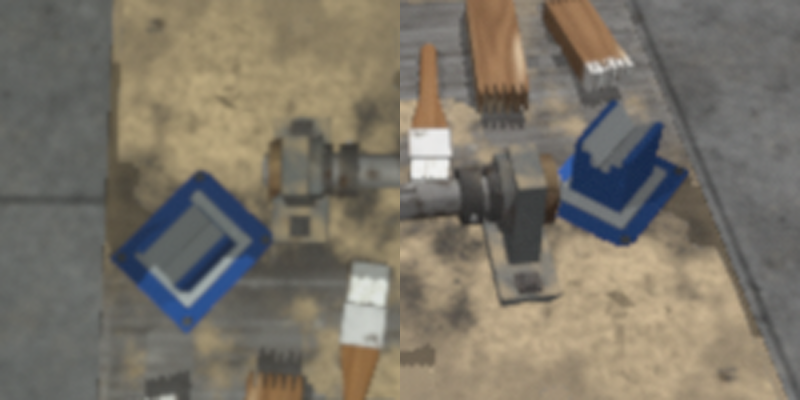

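The block sits on the pad groove up, with the groove along the long side. Top view: block at (195,245) on the plate at (190,250). It is within about 1.5 mm and 1° of the plate in both views, and the hand is clear. Handing in.

```bash
python3 -c "
from cell import manip
print(manip.sign_off())"
```

```text
the job is handed in; nothing more can be done
None
```

The blue vee block is on the seat pad with its groove facing up and running along the pad's long side. I handed the job in at about 14 s of the 54 s allowed.

**What I did:** I gripped the block by its flat sides with the hand leaning, rolled it 90° onto its end and let go. I swung the open hand back over it, gripped again, rolled it another 90° and set it down on the pad.

**Last checks, with the hand clear:**
- **Position:** the block was within about 1 mm of the blue plate's centre in the top camera and about 1.5 mm in the side camera. The two views disagree by 1–3 mm along the groove, but each compares block and plate within the same picture.
- **Angle:** its long side was within about 0.6° of the plate's in both views.
- **Height:** its top was at 69–70 mm; a block seated flat should read 70 mm.
- **Forces:** the largest reading was about 28 N at the wrist, when the block was set down on its end. It was about zero after release.
- **Red block:** the arm stayed well away from it throughout. I did not measure it again at the end.

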